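# Pull the retaining clip off a trolley wheel's axle with a hooked pick

### The arm

A 6-joint arm with a two-finger parallel gripper is mounted at the origin on the work surface. World frame = base frame: x ahead of the robot, y to its left, z up, the work surface at z = 0. Lengths are in m, angles in rad, forces in N, time in s.
With the tool pointing down it reaches from about 0.25 to 0.775 m from the base axis. Payload 4 kg.
Tool frame: the origin (TCP) lies at the very end of the fingers, on their centre line; the grasp point (between the pads) lies 19 mm behind it (robot.hold_point_z is the distance from the TCP to the grasp point, in m); z points along the fingers, y is the line along which they close (so a half turn about z gives the same grasp; the last joint's range is limited). The gripper opens to 94 mm and grips with 3 to 60 N. Pads are 16 mm wide; open, the fingers measure 119 mm over their backs; the gripper's body (75 mm by 177 mm) begins 78 mm behind the grasp point.
Start: joints at [1.168, 0.087, 1.371, -0, 1.684, -0.103], TCP at [0.162, 0.525, 0.206] pointing down, gripper open.
Joint ranges: [-3.1, 3.1], [-0.76, 2.03], [0.27, 2.55], [-1.08, 4.22], [0.17, 2.65], [-2.57, 2.57]. Speed limits (rad/s): [2.79, 2.79, 3.14, 3.14, 3.14, 3.14].

### API

Orientations are given as [roll, pitch, yaw] about the fixed x, y, z axes, in that order (R = Rz(yaw) Ry(pitch) Rx(roll)).
In Python, from bench import robot gives the robot as it stands.
- The arm moves only by the tool carry_out, never from a script. Its argument "steps" is a list of rows, each a list of 3 entries, a list of its own where there are three numbers: the shift along the tool's x, y, z in m, then the turn about the tool's z in units of 10 degrees (1.0 is 10 degrees), then the closure, from -1 (fully open) to 1 (shut). In form: [[[tx, ty, tz], roll, jaw], ...]. A call has 1 to 10 rows; each row is the pose to reach, as a shift and turn from the pose commanded when the call began, along the tool's axes at that moment; what a row does not reach only later rows make up. A row lasts 1/8 s, in which the tool goes at most 62.5 mm and 10.7 degrees, less where a joint would pass 70% of its speed; a pose out of reach is approached as far as the arm can. A call with a gripper value outside its range is refused whole. The fingers move at their own pace and stop on an object; the grip force is fixed at half the most. Time passes only in rows, so rows that repeat a pose let the fingers close. It gives the time, the measured TCP pose, the force, the opening and the grip force at its end, in the units of the state.
- robot.get_obs(): the state, without advancing time (a new reading comes with each control period).
- robot.snapshot(name): name is "side" or "top"; returns a dict with "image" (400x640x3 uint8, red, green, blue), "z_map" (400x640 float32, m along the optical axis (not along the pixel's ray), 0 where there is no reading), "mtx" (3x3 intrinsics, pixels), "D" ([k1, k2, p1, p2, k3] as OpenCV has them; the pictures are not rectified), "R" (3x3) and "t" (3): a world point X has camera coordinates R X + t. Camera axes: x right, y down, z forward; pixel columns grow to the right and rows downward; lengths in m; the calibration is good to about 2 mm. A picture is of the moment at which its call begins.
- robot.close_job(): hands the job in; it is judged then, once.
The state is a dict: "time": time; "joint_positions": joint angles; "qvel": joint speeds; "joint_torque": joint torques, N m; "tool_pos": TCP position; "ee_rot": TCP orientation; "wrist_force": force on the tool from outside, world axes, zero at the start; "wrist_torque": the same for the moment, N m; "width": finger opening in m; "finger_force": force on a finger pad.
Only numpy, scipy, OpenCV 4.12 (cv2) and the standard library are available. Lean on these libraries where they do the work, as an engineer would, in place of code of your own. Each camera call takes 0.05 s, during which the arm holds its last target. There are 200 camera calls.

### The job

Take the hooked pick from its rest, catch the eye of the sprung retaining clip with the hook and draw the clip out of its groove in the trolley wheel's axle, working gently and touching the clip with the pick alone, until it lies flat on the wheel wholly clear of the axle. Then lay the pick back in its rest as it was, let go, and leave the other things where they are.

Things in the scene. Friction and masses are not known exactly. Their poses are not given: they have to be found in the camera images.
- wheel: Trolley wheel, 200 mm across, lying flat, fixed to the bench. Origin on the axle's axis at bench height. Its flat upper face is 34 mm above the bench (the tyre beyond 92 mm radius is 1 mm lower). The face and axle mark easily: the pick may touch them lightly but shall not bear on them with more than about 10 N.
- axle_top (a point): Top centre of the wheel's upright stub axle, 47.6 mm above the bench. The axle has a groove 18 mm across and 5.6 mm high right on the wheel's face (34 to 39.6 mm above the bench) and over it a head 28 mm across, so the clip can leave only sideways.
- clip: Sprung steel retaining clip like an E-ring, 49 mm across, 4 mm thick, flat on the wheel's face in the axle groove. Origin: ring centre, underside (on the axle's axis, 34 mm above the bench); z up. Its mouth opens to +x, with two sprung jaws. It snaps out when drawn along its own -x with about 3 to 8 N; use no more than 12 N. Clear of the axle once its origin is over 32 mm from the axis.
- clip_eye (a point): Centre (2 mm above the clip's underside) of its pull eye, a square hole right through, 11 by 11 mm, on the clip's -x axis 30 mm from its origin. The block round the eye is 19 mm wide and 9 mm high: a boss 10 mm long between eye and axle, and an outer bar 4.5 mm thick whose straight outer edge is 40 mm from the clip's origin.
- pick: Hooked pick, 0.12 kg. Origin at the centre of its black handle, a bar 100 mm long (x) by 20 mm wide (y) by 24 mm high (z); grip it firmly from above at the middle, across its width. Hook to +x, pointing down (-z).
- shank_root (a point): Where the pick's steel shank leaves the handle's +x end, 50 mm from the origin. The shank, 5 mm thick, runs on along +x, then bends straight down into the hook, whose round end is 38 mm below the handle's axis. The shank is telescopic and stays as set (up to 80 N): the hook stands 95 to 125 mm ahead of the pick's origin. How far is not measured: feel or look for it.
- rest: Painted steel rest, fixed. Origin at the centre of its underside; base 110 by 60 by 6 mm. Two forks 10 mm thick at x = -40 and +40 mm: the handle lies on their floors 40 mm above the bench, between cheeks 26 mm apart that reach up to 52 mm. The pick lies along the rest's x, hook to +x and down, its origin 52 mm above the bench over the rest's origin, to within 12 mm.
- bin: Blue open plastic bin, 90 by 120 by 50 mm, origin at the centre of its underside; leave alone.
- carton: Small cardboard carton, 80 by 110 by 60 mm, origin at the centre of its underside; leave alone.
- collar: Steel shaft collar, 48 mm across, 22 mm high, origin at the centre of its underside; leave alone.
Mind the look-alikes: they are no part of the job. Several things have the shape of the clip; the one meant has the colours described above.

How it is judged:
On the way, in this order (a step that is already met when the one before it is completed fails the run):
1. the pick bears on the clip while the clip is still in its groove (contact force between pick and clip above 1 N and horizontal distance between clip and wheel below 0.008 m), for 0.02 s.
2. the clip is drawn wholly clear of the axle (horizontal distance between clip and wheel above 0.032 m), for 0.2 s.
At the end, for the whole second after the job is handed in: The clip lies flat (within 0.1 rad) and still on the wheel's face with its origin more than 32 mm from the axle's axis; the pick lies still in the forks of its rest, within 12 mm of its place, 49 to 55 mm high, along the rest, hook down; nothing is held (horizontal distance between clip and wheel above 0.032 m and z of clip in the frame of wheel between 0.03 and 0.038 m and angle between each of clip, pick's own z axis and vertical below 0.1 rad and linear speed of each of clip, pick below 0.01 m/s and horizontal distance between pick and rest below 0.012 m and z of pick in the frame of rest between 0.049 and 0.055 m and angle between the x axis of pick and the x axis of rest, either way round below 0.2 rad and x of shank_root in the frame of rest above 0.03 m); the robot touches nothing.
It fails at once if the robot itself touches the clip (contact force between any of the fingers, the arm and clip above 0.5 N).
It fails at once if the pick bears on the wheel or axle with more than 10 N (contact force between pick and wheel above 10 N).
It fails at once if the pick forces the clip with more than 12 N (contact force between pick and clip above 12 N).
It fails at once if a bystander is moved more than 20 mm (distance of any of bin, carton, collar from where it was at the start of the episode above 0.02 m).
It also fails if it takes over 54 s, if anything falls off the work surface, if the arm or the gripper's body presses on something with over 40 N, if the wrist force passes 120 N, or if a joint passes its speed limit or range.

## Working session

There is one attempt and no reset: what is moved stays moved. The work goes in short steps, Python scripts to look and compute and a tool call to move; the robot and the scene stay as the last step left them, time stands still between calls to the robot, and variables do not carry over. Pictures are saved under pics/ and viewed, at most 12 in all, crops included, and the job is handed in when it is done.

Besides the shell and the picture viewer there is one more tool, called after "Emit:" as name(argument=value, ...), one argument or row to a line, values as JSON. carry_out: Moves the arm, as the interface text tells. Its arguments: {"type":"object","properties":{"steps":{"type":"array","items":{"type":"array"}}},"required":["steps"]}

```bash
mkdir -p pics; cat > h.py <<'E'
import numpy as np, cv2, pickle
from bench import robot
def snap(n):
    s=robot.snapshot(n); pickle.dump(s,open(n+'.pkl','wb')); return s
def load(n): return pickle.load(open(n+'.pkl','rb'))
def save(s,f): cv2.imwrite(f,s['image'][:,:,::-1])
def ray(s,uv,z):
    uv=np.asarray(uv,float).reshape(-1,1,2)
    p=cv2.undistortPoints(uv,s['mtx'],np.array(s['D'],float)).reshape(-1,2)
    d=np.c_[p,np.ones(len(p))]@s['R']; c=-s['R'].T@s['t']
    return c+d*((z-c[2])/d[:,2])[:,None]
def depthpts(s):
    z=s['z_map']; v,u=np.mgrid[:z.shape[0],:z.shape[1]]
    p=cv2.undistortPoints(np.c_[u.ravel(),v.ravel()].astype(float).reshape(-1,1,2),s['mtx'],np.array(s['D'],float)).reshape(-1,2)
    P=(np.c_[p,np.ones(len(p))]*z.reshape(-1,1)-s['t'])@s['R']
    return P.reshape(*z.shape,3)
E
python3 - <<'E'
from h import *
for n in('top','side'):
    s=snap(n); save(s,f'pics/{n}0.png'); print(n,-s['R'].T@s['t'],s['mtx'][0,0],(s['z_map']>0).mean())
o=robot.get_obs(); print(o)
E
```

```text
top [ 0.54288295 -0.06786628  0.85268829] 373.3679273140725 0.99598828125
side [ 0.49009708 -0.73049878  0.57565097] 396.2842663679065 0.9962265625
{'time': 0.1, 'joint_positions': array([ 1.16791373e+00,  8.79018421e-02,  1.37205679e+00, -1.90259197e-05,
        1.68360675e+00, -1.03125470e-01]), 'qvel': array([ 4.47030277e-04, -1.82832001e-03, -5.04108905e-03, -1.12233935e-03,
       -1.77623942e-03,  2.85855106e-05]), 'joint_torque': array([ 2.18661131e-03, -3.41252589e+01, -3.03300047e+01,  7.19793560e-02,
        3.03859985e-02, -1.20913987e-04]), 'tool_pos': array([0.16224307, 0.52502222, 0.20443339]), 'ee_rot': array([-3.13962846e+00, -1.84269074e-04,  2.84183322e+00]), 'wrist_force': array([-0.05650655, -0.03049598, -0.1398161 ]), 'wrist_torque': array([ 0.01427023, -0.03196987, -0.03047621]), 'finger_force': 0.0, 'width': 0.09384414805474775}
```

View pics/top0.png

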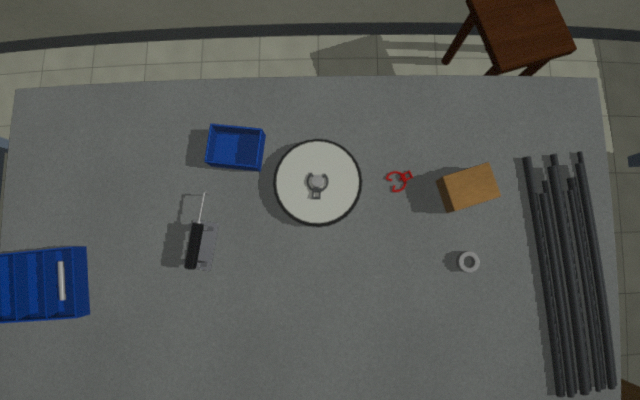

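View pics/side0.png

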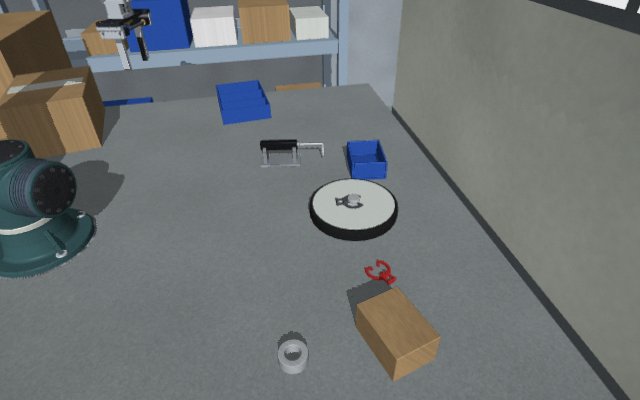

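The top view shows the wheel at about (318,182), and the grey clip in its groove with the eye at about (316,195). The pick handle is at (194,246) with its hook near (204,193). There are two clip shapes: a grey one at (317,185) on the wheel and a red one at (398,180) on the bench. The grey steel clip on the axle fits the description, so the red one is the decoy. Next I'll measure and confirm with a crop.

```bash
cat > m.py <<'E'
from h import *
s=load('top'); P=depthpts(s); im=s['image'].astype(int); g=im.max(2)
# wheel: bright face
m=((im.min(2)>170)&(P[:,:,2]>.02)&(P[:,:,2]<.06)).astype(np.uint8)
cs,_=cv2.findContours(m,cv2.RETR_EXTERNAL,cv2.CHAIN_APPROX_NONE); c=max(cs,key=cv2.contourArea)
q=ray(s,c[:,0],.034); (x,y),r=cv2.minEnclosingCircle(q[:,:2].astype(np.float32)*1000); e=cv2.fitEllipse(q[:,:2].astype(np.float32)*1000)
print('wheel',x,y,r,e, 'face z',np.median(P[:,:,2][m>0]))
# axle head height pts
w=np.array(e[0])/1000
d=np.hypot(P[:,:,0]-w[0],P[:,:,1]-w[1]); a=(d<.05)&(P[:,:,2]>.0445); print('axle',P[a].mean(0),a.sum())
# clip dark pixels near the axle
b=(d<.055)&(g<150); v,u=np.nonzero(b); print('dark',u.min(),u.max(),v.min(),v.max())
# handle: black, high
h=(g<60)&(P[:,:,2]>.045)&(P[:,:,2]<.09)&(abs(P[:,:,1]-.2)<.15)
n,l,st,ce=cv2.connectedComponentsWithStats(h.astype(np.uint8)); i=1+st[1:,4].argmax(); hh=l==i
v,u=np.nonzero(hh); q=ray(s,np.c_[u,v],.064)
rc=cv2.minAreaRect(q[:,:2].astype(np.float32)*1000); print('handle',rc,np.median(P[hh],0),st[i])
# shank: bright pixels beyond
k=(P[:,:,2]>.035)&(g>100)&~hh
v,u=np.nonzero(k[180:235,170:225]); 
k2=(g>140); k2[:180]=0;k2[235:]=0;k2[:,:170]=0;k2[:,225:]=0; v,u=np.nonzero(k2)
print('shank px',u.min(),u.max(),v.min(),v.max()); q=ray(s,np.c_[u,v],.052); print(q[q[:,0].argmax()],q[q[:,0].argmin()])
A=cv2.resize(s['image'][150:220,280:360],None,fx=6,fy=6,interpolation=cv2.INTER_CUBIC)
B=cv2.resize(s['image'][185:275,165:225],None,fx=4.667,fy=4.667,interpolation=cv2.INTER_CUBIC)[:420]
cv2.imwrite('pics/crop1.png',np.hstack([A,B])[:,:,::-1])
E
python3 m.py
```

```text
Traceback (most recent call last):
  File "m.py", line 5, in <module>
    cs,_=cv2.findContours(m,cv2.RETR_EXTERNAL,cv2.CHAIN_APPROX_NONE); c=max(cs,key=cv2.contourArea)
                                                                        ~~~^^^^^^^^^^^^^^^^^^^^^^^^
ValueError: max() iterable argument is empty
```

```bash
python3 -c "
from h import *
s=load('top');P=depthpts(s)
for u,v in((300,170),(318,182),(316,195),(194,246),(250,300)):print(s['image'][v,u],P[v,u],s['z_map'][v,u])"
sed -i 's/min(2)>170/min(2)>130/' m.py; python3 m.py
```

```text
[155 158 150] [ 0.70858314 -0.00531403  0.0335746 ] 0.8335044
[130 130 130] [ 0.67890698 -0.04565701  0.04544749] 0.81769377
[109 111 104] [ 0.65185048 -0.04065774  0.0332929 ] 0.8267955
[24 28 28] [0.54121222 0.21926284 0.06539036] 0.78668916
[100 102  99] [0.41931745 0.11095511 0.00274699] 0.8333748
wheel 682.579833984375 -43.111305236816406 90.57018280029297 ((682.640869140625, -43.12693786621094), (178.23394775390625, 178.9674530029297), 15.202442169189453) face z 0.0337058490913488
axle [ 0.6808153  -0.04373473  0.04724045] 121
dark 303 328 172 199
handle ((541.7020874023438, 221.69677734375), (27.25760841369629, 97.82061004638672), 79.71353149414062) [0.54331669 0.22215894 0.0631251 ] [184 223  20  46 538]
shank px 199 204 193 222
[0.65680474 0.20477815 0.052     ] [0.5931747  0.21426496 0.052     ]
```

View pics/crop1.png

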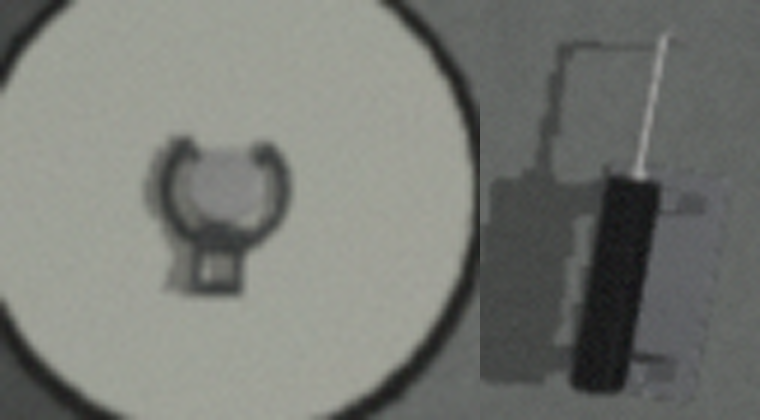

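The crop confirms it: the grey clip sits on the axle with its mouth up and its eye down, towards the robot, at about pixel (316.2,194.6). Its block is about 19 mm wide. Next come the exact points.

```bash
cat > m2.py <<'E'
from h import *
s=load('top'); P=depthpts(s); im=s['image'].astype(int); g=im.max(2)
h=(g<60)&(P[:,:,2]>.058)&(P[:,:,2]<.075); h[:,:170]=0;h[:,230:]=0
q=P[h][:,:2]; rc=cv2.minAreaRect((q*1000).astype(np.float32)); print('handle top',rc,q.mean(0),h.sum())
k=(g>140); k[:180]=0;k[219:]=0;k[:,:170]=0;k[:,225:]=0; v,u=np.nonzero(k)
r=ray(s,np.c_[u,v],.053)[:,:2]; l=cv2.fitLine((r*1000).astype(np.float32),cv2.DIST_L2,0,.01,.01).ravel(); print('shank',l,np.degrees(np.arctan(l[1]/l[0])),r.max(0))
print('eye',ray(s,[(280+217/6-.4,150+268/6-.4)],.038),'block corners', ray(s,[(280+191/6-.4,150+295/6-.4),(280+243/6-.4,150+295/6-.4)],.04),'ring', ray(s,[(280+161/6-.4,150+187/6-.4),(280+291/6-.4,150+187/6-.4)],.038))
s=load('side')
A=cv2.resize(s['image'][125:220,250:400],None,fx=5,fy=5,interpolation=cv2.INTER_CUBIC); cv2.imwrite('pics/side1.png',A[:,:,::-1])
E
python3 m2.py
```

```text
handle top ((542.0389404296875, 225.02552795410156), (21.288040161132812, 97.9834976196289), 79.67991638183594) [0.54303348 0.22360546] 435
shank [ 9.8556584e-01 -1.6929248e-01  6.3028394e+02  2.0875095e+02] -9.746684 [0.65666246 0.21413648]
eye [[ 0.65285953 -0.04031207  0.038     ]] block corners [[ 0.64274002 -0.03079256  0.04      ]
 [ 0.64252006 -0.04981484  0.04      ]] ring [[ 0.68324947 -0.01986606  0.038     ]
 [ 0.68264868 -0.06780809  0.038     ]]
```

View pics/side1.png

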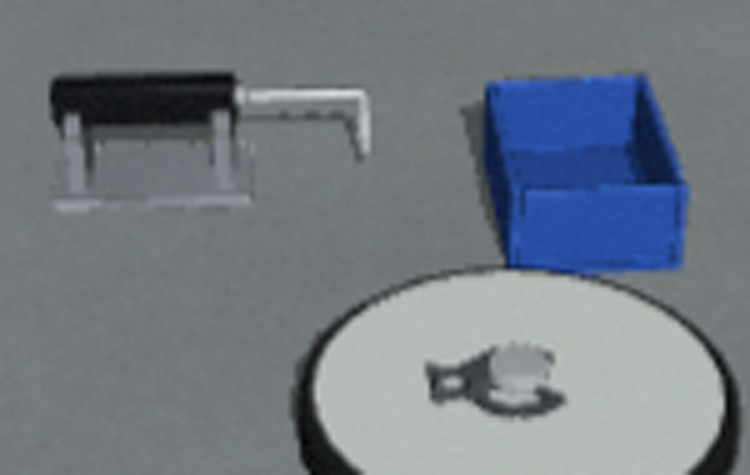

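The side view shows the shank ending in the downward hook at crop (362,155), which puts it about 114 mm ahead of the pick's origin. The wheel is at (0.6826,-0.0435) and the eye at (0.653,-0.040). The block corners come out 19 mm apart and 40 mm from the axis, as given. The handle is at (0.542,0.225) with a heading of about -10°. Moving above the pick.

Emit:
carry_out(
  steps=[
    [[-0.4515, -0.1745, 0.06], -0.72, -1],
    [[-0.4515, -0.1745, 0.06], -0.72, -1],
    [[-0.4515, -0.1745, 0.06], -0.72, -1],
    [[-0.4515, -0.1745, 0.06], -0.72, -1],
    [[-0.4515, -0.1745, 0.06], -0.72, -1],
    [[-0.4515, -0.1745, 0.06], -0.72, -1],
    [[-0.4515, -0.1745, 0.06], -0.72, -1],
    [[-0.4515, -0.1745, 0.06], -0.72, -1],
    [[-0.4515, -0.1745, 0.06], -0.72, -1],
    [[-0.4515, -0.1745, 0.06], -0.72, -1],
  ],
)

```text
time: 1.35
tool_pos: [0.5417, 0.2256, 0.1449]
ee_rot: [-3.142, -0.002, 2.967]
wrist_force: [-0.4, 0.3, 0.2]
width: 0.094
finger_force: 0.0
```

Emit:
carry_out(
  steps=[
    [[0, 0, 0.05], 0, -1],
    [[0, 0, 0.09], 0, -1],
    [[0, 0, 0.111], 0, -1],
    [[0, 0, 0.111], 0, -1],
    [[0, 0, 0.111], 0, 1],
    [[0, 0, 0.111], 0, 1],
    [[0, 0, 0.111], 0, 1],
    [[0, 0, 0.111], 0, 1],
    [[0, 0, 0.111], 0, 1],
    [[0, 0, 0.111], 0, 1],
  ],
)

```text
time: 2.6
tool_pos: [0.5423, 0.2254, 0.0344]
ee_rot: [3.142, -0.0, 2.967]
wrist_force: [-0.3, -0.1, -0.4]
width: 0.0371
finger_force: 0.0
```

Still closing.

Emit:
carry_out(
  steps=[
    [[0, 0, 0], 0, 1],
    [[0, 0, 0], 0, 1],
    [[0, 0, 0], 0, 1],
    [[0, 0, 0], 0, 1],
    [[0, 0, 0], 0, 1],
    [[0, 0, -0.02], 0, 1],
    [[0, 0, -0.06], 0, 1],
    [[0, 0, -0.1], 0, 1],
    [[0, 0, -0.11], 0, 1],
    [[0, 0, -0.11], 0, 1],
  ],
)

```text
time: 3.85
tool_pos: [0.5422, 0.2255, 0.1442]
ee_rot: [3.141, 0.0, 2.967]
wrist_force: [-0.5, -0.1, -1.7]
width: 0.0197
finger_force: 30.0
```

```bash
python3 - <<'E'
from h import *
print(robot.get_obs())
s=snap('side'); save(s,'pics/side2.png')
A=cv2.resize(s['image'][60:200,230:400],None,fx=4,fy=4,interpolation=cv2.INTER_CUBIC); cv2.imwrite('pics/side2.png',A[:,:,::-1])
E
```

```text
{'time': 3.85, 'joint_positions': array([ 2.97443942e-01,  1.88769624e-01,  1.37820838e+00,  1.94244637e-04,
        1.57441167e+00, -1.09925004e+00]), 'qvel': array([-2.63207017e-03,  2.45567372e-02,  4.41257693e-02, -7.24643283e-05,
       -1.80910041e-03, -4.75684813e-04]), 'joint_torque': array([ 2.05190299e-02, -3.98108339e+01, -3.14645398e+01,  1.38178476e-02,
        7.53067061e-02,  4.05632272e-05]), 'tool_pos': array([0.54223253, 0.22548554, 0.14419804]), 'ee_rot': array([3.14132740e+00, 9.25925440e-05, 2.96749102e+00]), 'wrist_force': array([-0.53215226, -0.11505211, -1.71860112]), 'wrist_torque': array([-0.04300469,  0.01261288, -0.0348277 ]), 'finger_force': 29.999231100082397, 'width': 0.01967235364030262}
```

View pics/side2.png

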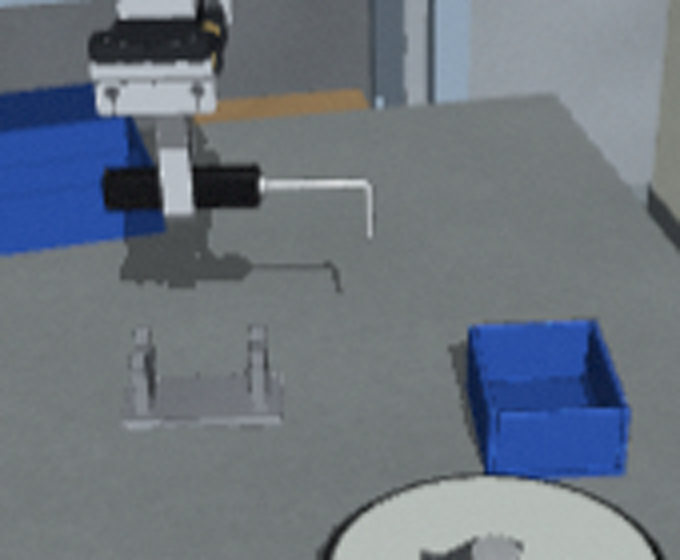

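The pick hangs level with the hook at crop (371,238), and the grip reads 30 N. Carrying it to hover over the eye, heading -4°.

Emit:
carry_out(
  steps=[
    [[-0.003, -0.02, 0], 0, 1],
    [[-0.01, -0.06, 0], -0.1, 1],
    [[-0.017, -0.1, 0], -0.2, 1],
    [[-0.024, -0.145, 0], -0.3, 1],
    [[-0.031, -0.19, 0], -0.4, 1],
    [[-0.038, -0.23, 0], -0.5, 1],
    [[-0.0418, -0.25, 0.01], -0.6, 1],
    [[-0.0418, -0.2544, 0.03], -0.6, 1],
    [[-0.0418, -0.2544, 0.042], -0.6, 1],
    [[-0.0418, -0.2544, 0.042], -0.6, 1],
  ],
)

```text
time: 5.15
tool_pos: [0.5377, -0.0324, 0.1003]
ee_rot: [3.141, -0.004, 3.072]
wrist_force: [0.3, 0.3, -0.9]
width: 0.02
finger_force: 30.0
```

```bash
python3 - <<'E'
from h import *
s=snap('top'); t=snap('side'); print(robot.get_obs()['tool_pos'],robot.get_obs()['ee_rot'])
A=cv2.resize(s['image'][160:225,280:360],None,fx=5,fy=5,interpolation=cv2.INTER_CUBIC)
B=cv2.resize(t['image'][150:215,310:390],None,fx=5,fy=5,interpolation=cv2.INTER_CUBIC)
cv2.imwrite('pics/hov1.png',np.hstack([A,B])[:,:,::-1])
E
```

```text
[ 0.53931455 -0.03222638  0.10249589] [ 3.14156155e+00 -1.19083820e-04  3.07263072e+00]
```

View pics/hov1.png

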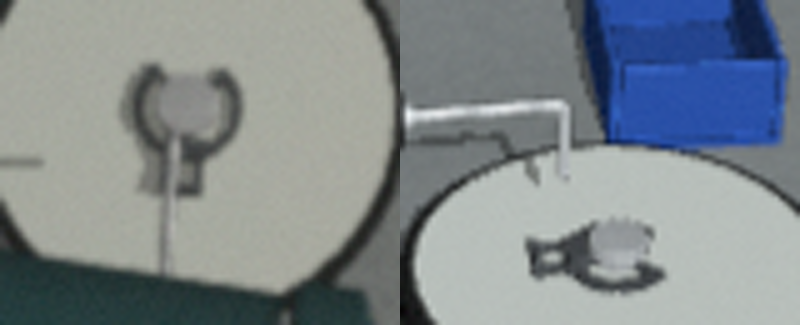

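In the top half the shank end is at about crop (175,135), next to the axle head because of parallax. In the side half the hook tip is at (565,180) and the eye at (548,257). Computing positions.

```bash
python3 - <<'E'
from h import *
s=load('top');t=load('side'); za=.120
g=s['image'].max(2).astype(int)
print(ray(s,[(280+175/5-.4,160+134/5-.4),(280+164/5-.4,160+270/5-.4)],za+.0025))
def yplane(s,uv,y):
    a=ray(s,[uv],0.)[0];b=ray(s,[uv],.2)[0]; return a+(b-a)*(y-a[1])/(b[1]-a[1])
for uv in ((310+165/5-.4,150+181/5-.4),(310+167/5-.4,150+104/5-.4)):
    print(yplane(t,uv,-.0415))
print('eye side',ray(t,[(310+148/5-.4,150+258/5-.4)],.038),'axle',ray(t,[(310+222/5-.4,150+230/5-.4)],.0476))
E
```

```text
[[ 0.65718659 -0.04097545  0.1225    ]
 [ 0.60325055 -0.03627385  0.1225    ]]
[ 0.659447   -0.0415      0.07982958]
[ 0.65969397 -0.0415      0.11964648]
eye side [[ 0.65253598 -0.04044481  0.038     ]] axle [[ 0.68665705 -0.03936244  0.0476    ]]
```

```bash
python3 - <<'E'
from h import *
t=load('side'); im=t['image'].astype(int)
print(im[168:190,336:348].mean(2).astype(int))
P=depthpts(t); d=np.hypot(P[:,:,0]-.6826,P[:,:,1]+.0435)
a=(d<.03)&(P[:,:,2]>.045)&(P[:,:,2]<.051); print('axle side depth',P[a].mean(0),a.sum(), 'mid',(P[a].min(0)+P[a].max(0))/2)
print('hook depth',P[178:186,341:346].reshape(-1,3).round(3)[:12])
# old view, TCP .5422,.2255, dir -10
n=np.array([np.sin(np.radians(10)),np.cos(np.radians(10)),0]);p0=np.array([.5422,.2255,0])
for uv in((230+371/4-.4,60+236/4-.4),(230+262/4-.4,60+187/4-.4),(230+104/4-.4,60+187/4-.4)):
    a=ray(t,[uv],0.)[0];b=ray(t,[uv],.2)[0]; X=a+(b-a)*((p0-a)@n)/((b-a)@n); print(X,(X-p0)@[np.cos(np.radians(10)),-np.sin(np.radians(10)),0])
s=load('top'); print(s['image'][180:194,309:322].mean(2).astype(int))
E
```

```text
[[120 118 118 121 119 119 118 120 120 121 118  77]
 [116 105 110 114 112 120 118 119 119 120 118 104]
 [169 173 179 197 202 205 179 129 118 118 117 113]
 [189 188 187 201 201 208 193 178 111 119 119 120]
 [139 135 140 146 144 151 170 178 110 118 120 119]
 [113 115 120 121 120 126 165 173 109 118 121 118]
 [119 119 121 118 117 112 169 175 105 117 117 118]
 [117 120 118 117 114 107 170 176 102 118 118 119]
 [117 119 117 114 111 108 170 174 103 119 118 116]
 [117 117 115 115 113 111 173 172  96 117 118 117]
 [119 120 119 118 116 113 172 172  89  87  87  90]
 [118 114  87  89  77  89 172 173 101  98 103 128]
 [ 73  89  96 108 154 137 173 179 167 166 167 175]
 [111 160 167 168 182 158 174 183 186 187 188 186]
 [133 187 186 187 183 158 175 182 186 185 185 186]
 [126 154 187 188 182 159 176 180 187 187 187 185]
 [119 132 187 186 183 160 179 188 186 187 187 186]
 [121 132 187 186 185 176 168 154 188 186 188 186]
 [165 131 186 187 187 186 178 172 188 187 185 187]
 [184 172 186 186 187 186 188 186 186 186 187 187]
 [186 187 186 186 186 187 186 185 186 185 186 188]
 [187 188 187 186 187 187 188
[... 658 characters left out ...]
36 137 136 137 138 135 139 141 140 142]
 [110 112 114 135 139 139 139 139 141 142 141 142 144]
 [102 110 110 124 137 137 136 138 140 138 140 139 139]
 [ 93 112 112 109 126 133 135 140 139 140 139 139 137]
 [ 82 105 111 103 103 122 131 135 136 137 136 136 137]
 [ 65  85 108 106  91 104 124 116 116 118 131 142 150]
 [ 66  68  91  97  87 108 119  89  84  97 114 131 135]
 [ 71  62  68  77  88 124 139  86  75  83  83  88  95]
 [ 92  77  62  62  89 138 150  91  69  67  69  70  72]
 [112 101  87  72  96 139 151  95  69  63  62  67  71]
 [118 115 103  84  96 138 144  88  66  60  62  70 104]
 [119 114 107  83  93 129 137  98  87  77  68  95 138]
 [121 116 105  88 100 132 137 118 111 100  80 112 159]]
```

The side view puts the hook about 5–6 mm beyond the eye. The top view's shank end is lost against the axle head, so I trust the side view. I'll draw back 5 mm, come down close and compare hook and eye directly.

Emit:
carry_out(
  steps=[
    [[0.0055, 0, 0.01], 0, 1],
    [[0.0055, 0, 0.02], 0, 1],
    [[0.0055, 0, 0.03], 0, 1],
    [[0.0055, 0, 0.03], 0, 1],
    [[0.0055, 0, 0.03], 0, 1],
  ],
)

```text
time: 5.88
tool_pos: [0.5341, -0.032, 0.0725]
ee_rot: [3.142, 0.0, 3.072]
wrist_force: [0.2, -0.0, -1.4]
width: 0.0199
finger_force: 30.0
```

```bash
python3 - <<'E'
from h import *
s=snap('top'); t=snap('side'); o=robot.get_obs();print(o['tool_pos'],o['ee_rot'],o['wrist_force'])
A=cv2.resize(s['image'][170:210,295:345],None,fx=8,fy=8,interpolation=cv2.INTER_CUBIC)
B=cv2.resize(t['image'][180:220,325:375],None,fx=8,fy=8,interpolation=cv2.INTER_CUBIC)
cv2.imwrite('pics/hov2.png',np.hstack([A,B])[:,:,::-1])
# wheel centre in side
m=(t['image'].min(2)>130); m[:170]=0; m[245:]=0; m[:,:300]=0;m[:,405:]=0
c=max(cv2.findContours(m.astype(np.uint8),0,1)[0],key=cv2.contourArea); q=ray(t,cv2.convexHull(c)[:,0],.034)[:,:2]
print('wheel side',cv2.minEnclosingCircle((q*1000).astype(np.float32)))
E
```

```text
[ 0.53427664 -0.03205557  0.07292107] [-3.14157920e+00  9.34265456e-04  3.07219925e+00] [-0.65400596 -0.38428927 -0.30860918]
wheel side ((670.4224243164062, -29.81255531311035), 110.5069808959961)
```

View pics/hov2.png

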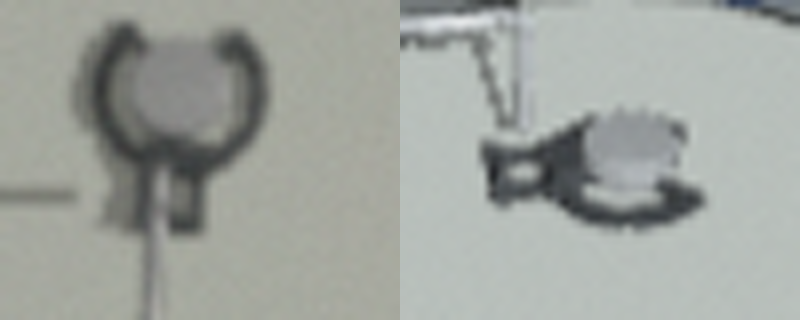

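Side half: hook tip at (524,128), and the eye at (522,173) directly below it, so x is aligned. Checking y and height numerically.

```bash
python3 - <<'E'
from h import *
s=load('top');t=load('side')
for z in (.050,.0525,.055): print('tip side',z,ray(t,[(325+124/8-.4,180+129/8-.4)],z))
print('eye side',ray(t,[(325+122/8-.4,180+173/8-.4)],.037))
g=s['image'].mean(2); print(ray(s,[(295+160/8-.4,170+166/8-.4)],.092),'eye top',ray(s,[(295+173/8-.4,170+193/8-.4)],.038), 'block',ray(s,[(295+146/8-.4,170+225/8-.4),(295+204/8-.4,170+225/8-.4)],.043))
E
```

```text
tip side 0.05 [[ 0.65535469 -0.03653939  0.05      ]]
tip side 0.0525 [[ 0.65456873 -0.03983987  0.0525    ]]
tip side 0.055 [[ 0.65378276 -0.04314035  0.055     ]]
eye side [[ 0.65424407 -0.03955312  0.037     ]]
[[ 0.65373453 -0.03979499  0.092     ]] eye top [[ 0.65405127 -0.04133095  0.038     ]] block [[ 0.64463039 -0.03404364  0.043     ]
 [ 0.64444616 -0.0499015   0.043     ]]
```

Hook and eye agree within about 1 mm in both views. Lowering gently, watching the force.

Emit:
carry_out(
  steps=[
    [[0, -0.0005, 0.003], 0, 1],
    [[0, -0.0005, 0.006], 0, 1],
    [[0, -0.0005, 0.008], 0, 1],
    [[0, -0.0005, 0.009], 0, 1],
    [[0, -0.0005, 0.01], 0, 1],
    [[0, -0.0005, 0.01], 0, 1],
    [[0, -0.0005, 0.01], 0, 1],
  ],
)

```text
time: 6.85
tool_pos: [0.5339, -0.0325, 0.0626]
ee_rot: [3.142, 0.0, 3.072]
wrist_force: [-0.0, 0.7, -1.0]
width: 0.0199
finger_force: 30.0
```

Emit:
carry_out(
  steps=[
    [[0, 0, 0.001], 0, 1],
    [[0, 0, 0.0015], 0, 1],
    [[0, 0, 0.002], 0, 1],
    [[0, 0, 0.002], 0, 1],
  ],
)

```text
time: 7.35
tool_pos: [0.5338, -0.0325, 0.0604]
ee_rot: [3.142, -0.0, 3.072]
wrist_force: [0.2, -0.6, -1.8]
width: 0.0196
finger_force: 30.0
```

Emit:
carry_out(
  steps=[
    [[0, 0, 0.0005], 0, 1],
    [[0, 0, 0.001], 0, 1],
    [[0, 0, 0.0015], 0, 1],
    [[0, 0, 0.002], 0, 1],
    [[0, 0, 0.002], 0, 1],
  ],
)

```text
time: 7.98
tool_pos: [0.5338, -0.0325, 0.0584]
ee_rot: [3.141, -0.0, 3.072]
wrist_force: [-0.0, 0.1, -1.4]
width: 0.0199
finger_force: 30.0
```

```bash
python3 - <<'E'
from h import *
t=snap('side'); o=robot.get_obs();print(o['tool_pos'],o['wrist_force'])
B=cv2.resize(t['image'][175:220,320:380],None,fx=10,fy=10,interpolation=cv2.INTER_CUBIC)
cv2.imwrite('pics/in1.png',B[:,:,::-1])
E
```

```text
[ 0.53381949 -0.03247976  0.05844138] [-0.61696319 -0.21576251 -1.20150066]
```

View pics/in1.png

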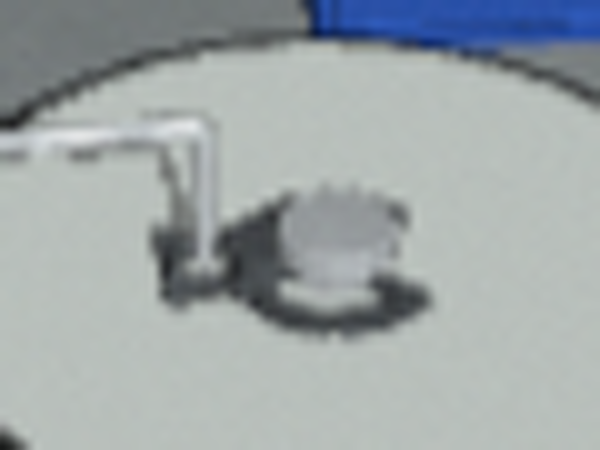

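The hook stands in the eye at (205,262), behind the outer bar at (180,290), with no contact force. I'll go down 1 mm more, then draw slowly along the tool's +x.

Emit:
carry_out(
  steps=[
    [[0, 0, 0.0005], 0, 1],
    [[0, 0, 0.001], 0, 1],
    [[0.001, 0, 0.001], 0, 1],
    [[0.0015, 0, 0.001], 0, 1],
    [[0.002, 0, 0.001], 0, 1],
    [[0.0025, 0, 0.001], 0, 1],
    [[0.003, 0, 0.001], 0, 1],
  ],
)

```text
time: 8.9
tool_pos: [0.5311, -0.0323, 0.0575]
ee_rot: [3.142, 0.001, 3.072]
wrist_force: [1.3, -0.4, -2.0]
width: 0.0199
finger_force: 30.0
```

Emit:
carry_out(
  steps=[
    [[0.0004, 0, 0], 0, 1],
    [[0.0008, 0, 0], 0, 1],
    [[0.0012, 0, 0], 0, 1],
    [[0.0016, 0, 0], 0, 1],
    [[0.002, 0, 0], 0, 1],
    [[0.002, 0, 0], 0, 1],
  ],
)

```text
time: 9.65
tool_pos: [0.5292, -0.0322, 0.0576]
ee_rot: [3.142, 0.001, 3.072]
wrist_force: [2.8, 0.2, -2.3]
width: 0.0197
finger_force: 30.0
```

Contact made, about 3 N. Continuing.

Emit:
carry_out(
  steps=[
    [[0.0005, 0, 0], 0, 1],
    [[0.001, 0, 0], 0, 1],
    [[0.0015, 0, 0], 0, 1],
    [[0.002, 0, 0], 0, 1],
    [[0.0025, 0, 0], 0, 1],
    [[0.003, 0, 0], 0, 1],
  ],
)

```text
time: 10.4
tool_pos: [0.5262, -0.032, 0.0576]
ee_rot: [3.142, 0.001, 3.072]
wrist_force: [5.0, -1.0, -1.6]
width: 0.0199
finger_force: 30.0
```

Emit:
carry_out(
  steps=[
    [[0.0005, 0, 0], 0, 1],
    [[0.001, 0, 0], 0, 1],
    [[0.0015, 0, 0], 0, 1],
    [[0.002, 0, 0], 0, 1],
    [[0.0025, 0, 0], 0, 1],
    [[0.003, 0, 0], 0, 1],
  ],
)

```text
time: 11.15
tool_pos: [0.5234, -0.0317, 0.0577]
ee_rot: [3.141, 0.001, 3.072]
wrist_force: [6.2, -0.8, -1.8]
width: 0.0198
finger_force: 30.0
```

Emit:
carry_out(
  steps=[
    [[0.0005, 0, 0], 0, 1],
    [[0.001, 0, 0], 0, 1],
    [[0.0015, 0, 0], 0, 1],
    [[0.002, 0, 0], 0, 1],
  ],
)

```text
time: 11.65
tool_pos: [0.5213, -0.0316, 0.0577]
ee_rot: [3.141, 0.001, 3.072]
wrist_force: [5.3, -1.2, -2.1]
width: 0.0195
finger_force: 30.0
```

```bash
python3 - <<'E'
from h import *
t=snap('side'); s=snap('top');o=robot.get_obs();print(o['tool_pos'],o['wrist_force'])
B=cv2.resize(t['image'][165:225,300:390],None,fx=5,fy=5,interpolation=cv2.INTER_CUBIC)
A=cv2.resize(s['image'][160:220,290:350],None,fx=5,fy=5,interpolation=cv2.INTER_CUBIC)
cv2.imwrite('pics/pull1.png',np.hstack([A,B])[:,:,::-1])
E
```

```text
[ 0.52103494 -0.03149318  0.05758884] [ 4.74445216 -0.83914925 -2.20350995]
```

View pics/pull1.png

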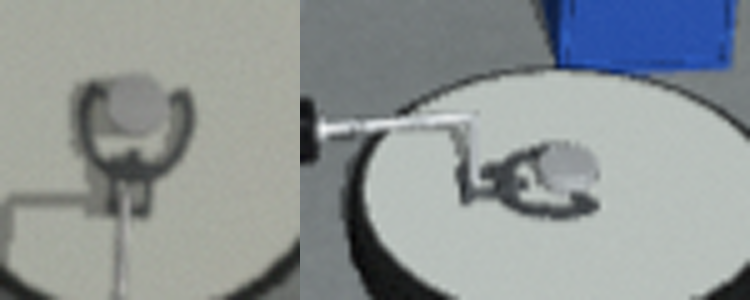

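The clip is sliding out, about 9–10 mm so far, with the hook firm behind the bar at (468,190). Force is past its peak, so I carry on.

Emit:
carry_out(
  steps=[
    [[0.0006, 0, 0], 0, 1],
    [[0.0012, 0, 0], 0, 1],
    [[0.0018, 0, 0], 0, 1],
    [[0.0024, 0, 0], 0, 1],
    [[0.003, 0, 0], 0, 1],
    [[0.0036, 0, 0], 0, 1],
    [[0.0042, 0, 0], 0, 1],
    [[0.005, 0, 0], 0, 1],
  ],
)

```text
time: 12.75
tool_pos: [0.5154, -0.0312, 0.0574]
ee_rot: [3.141, -0.001, 3.072]
wrist_force: [2.0, -0.5, -1.0]
width: 0.0199
finger_force: 30.0
```

Emit:
carry_out(
  steps=[
    [[0.001, 0, 0], 0, 1],
    [[0.002, 0, 0], 0, 1],
    [[0.003, 0, 0], 0, 1],
    [[0.004, 0, 0], 0, 1],
    [[0.005, 0, 0], 0, 1],
    [[0.006, 0, 0], 0, 1],
    [[0.007, 0, 0], 0, 1],
    [[0.008, 0, 0], 0, 1],
  ],
)

```text
time: 13.75
tool_pos: [0.5078, -0.0307, 0.0575]
ee_rot: [3.142, -0.0, 3.072]
wrist_force: [0.6, 0.8, -0.2]
width: 0.0197
finger_force: 30.0
```

Emit:
carry_out(
  steps=[
    [[0.001, 0, 0], 0, 1],
    [[0.002, 0, 0], 0, 1],
    [[0.003, 0, 0], 0, 1],
    [[0.004, 0, 0], 0, 1],
    [[0.005, 0, 0], 0, 1],
    [[0.006, 0, 0], 0, 1],
    [[0.007, 0, 0], 0, 1],
    [[0.008, 0, 0], 0, 1],
    [[0.009, 0, 0], 0, 1],
    [[0.01, 0, 0], 0, 1],
  ],
)

```text
time: 15.0
tool_pos: [0.4979, -0.03, 0.0575]
ee_rot: [3.142, 0.0, 3.072]
wrist_force: [1.1, -0.8, -1.7]
width: 0.0197
finger_force: 30.0
```

Emit:
carry_out(
  steps=[
    [[0.001, 0, 0], 0, 1],
    [[0.002, 0, 0], 0, 1],
    [[0.003, 0, 0], 0, 1],
    [[0.004, 0, 0], 0, 1],
    [[0.005, 0, 0], 0, 1],
    [[0.006, 0, 0], 0, 1],
    [[0.007, 0, 0], 0, 1],
    [[0.008, 0, 0], 0, 1],
    [[0.008, 0, 0], 0, 1],
    [[0.008, 0, 0], 0, 1],
  ],
)

```text
time: 16.25
tool_pos: [0.4899, -0.0294, 0.0575]
ee_rot: [3.142, -0.0, 3.072]
wrist_force: [-0.2, -0.4, -1.2]
width: 0.0197
finger_force: 30.0
```

```bash
python3 - <<'E'
from h import *
t=snap('side'); s=snap('top');o=robot.get_obs();print(o['tool_pos'],o['wrist_force'])
B=cv2.resize(t['image'][165:225,300:390],None,fx=5,fy=5,interpolation=cv2.INTER_CUBIC)
A=cv2.resize(s['image'][160:220,290:350],None,fx=5,fy=5,interpolation=cv2.INTER_CUBIC)
cv2.imwrite('pics/pull2.png',np.hstack([A,B])[:,:,::-1])
E
```

```text
[ 0.48996058 -0.0294311   0.0574933 ] [ 0.29937552 -0.76742708 -0.28633531]
```

View pics/pull2.png

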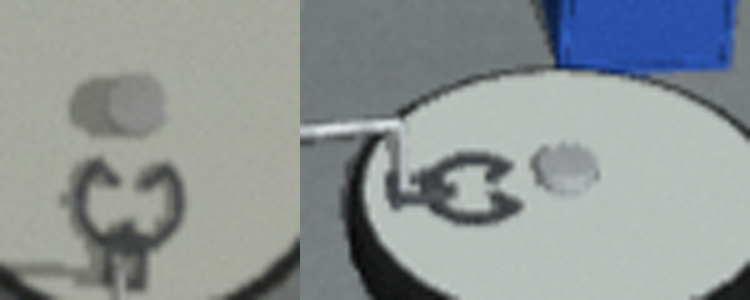

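The clip is out: its ring centre is at crop (130,202) and the axle at (138,103), roughly 40 mm apart, and it lies flat. Now I ease forward 2.5 mm and lift straight up.

Emit:
carry_out(
  steps=[
    [[-0.001, 0, 0], 0, 1],
    [[-0.002, 0, 0], 0, 1],
    [[-0.0025, 0, 0], 0, 1],
    [[-0.0025, 0, -0.002], 0, 1],
    [[-0.0025, 0, -0.005], 0, 1],
    [[-0.0025, 0, -0.01], 0, 1],
    [[-0.0025, 0, -0.02], 0, 1],
    [[-0.0025, 0, -0.04], 0, 1],
    [[-0.0025, 0, -0.065], 0, 1],
    [[-0.0025, 0, -0.085], 0, 1],
  ],
)

```text
time: 17.6
tool_pos: [0.4929, -0.0297, 0.1444]
ee_rot: [-3.141, 0.002, 3.072]
wrist_force: [-0.5, -0.2, -2.2]
width: 0.0196
finger_force: 30.0
```

```bash
python3 - <<'E'
from h import *
t=snap('side'); s=snap('top');o=robot.get_obs();p=o['tool_pos'];print(p,o['ee_rot'],o['wrist_force'])
psi=o['ee_rot'][2]; d=np.array([.5423,.2254])-p[:2]; tx=np.array([np.cos(psi),np.sin(psi)]);ty=np.array([np.sin(psi),-np.cos(psi)])
print(d@tx,d@ty,(psi-2.967)*18/np.pi)
P=depthpts(s); m=(s['image'].max(2)<105)&(P[:,:,2]>.025)&(P[:,:,2]<.05)&(np.hypot(P[:,:,0]-.6426,P[:,:,1]+.04)<.04); v,u=np.nonzero(m);print(u.min(),u.max(),v.min(),v.max(),P[m].mean(0),P[m].min(0),P[m].max(0))
E
```

```text
[ 0.49440994 -0.02992045  0.14608771] [-3.14095027  0.00677171  3.07224811] [-0.17353691 -0.16189384 -1.40305343]
-0.030084067733926394 0.2580250776648241 0.6030272673575721
305 326 192 216 [ 0.63375992 -0.03906119  0.03797705] [ 0.60442257 -0.06273886  0.03096078] [ 0.65872982 -0.01614179  0.04515944]
```

Emit:
carry_out(
  steps=[
    [[-0.003, 0.02, 0], 0, 1],
    [[-0.008, 0.06, 0], 0.1, 1],
    [[-0.013, 0.1, 0], 0.2, 1],
    [[-0.018, 0.145, 0], 0.3, 1],
    [[-0.024, 0.19, 0], 0.4, 1],
    [[-0.029, 0.23, 0], 0.5, 1],
    [[-0.032, 0.25, 0], 0.6, 1],
    [[-0.032, 0.258, 0], 0.6, 1],
    [[-0.032, 0.258, 0], 0.6, 1],
    [[-0.032, 0.258, 0], 0.6, 1],
  ],
)

```text
time: 18.95
tool_pos: [0.5421, 0.2246, 0.1424]
ee_rot: [-3.141, -0.0, 2.967]
wrist_force: [-0.2, -0.2, -1.2]
width: 0.0197
finger_force: 30.0
```

```bash
python3 - <<'E'
from h import *
t=snap('side'); o=robot.get_obs();print(o['tool_pos'],o['ee_rot'],o['wrist_force'])
n=np.array([np.sin(np.radians(10)),np.cos(np.radians(10)),0]);p0=np.array([*o['tool_pos'][:2],0])+n*-.01
P=depthpts(t); m=(t['image'].max(2)<60)&(np.abs(P-[o['tool_pos'][0],o['tool_pos'][1]-.01,o['tool_pos'][2]+.018]).max(2)<.065)&(abs(P[:,:,2]-o['tool_pos'][2]-.018)<.02)
f=np.array([np.cos(np.radians(10)),-np.sin(np.radians(10)),0]); q=P[m]; a=(q-p0)@f; print(m.sum(),a.min(),a.max())
for lo,hi in((-.06,-.02),(.02,.06)):
    k=(a>lo)&(a<hi); print(q[k,2].mean(),((q[k]-p0)@n).mean())
E
```

```text
[0.54223492 0.22457743 0.1425252 ] [-3.14134467e+00  5.54284665e-05  2.96635783e+00] [ 0.83133796  1.26711257 -0.43767167]
315 -0.04734145898452508 0.05055103339382081
0.16388216010954076 0.0024576974027677727
0.163397281955435 0.0026416193436781055
```

The handle is level and sits in the grip as before. Lowering it into the forks.

Emit:
carry_out(
  steps=[
    [[0, 0.001, 0.03], 0, 1],
    [[0, 0.001, 0.06], 0, 1],
    [[0, 0.001, 0.08], 0, 1],
    [[0, 0.001, 0.092], 0, 1],
    [[0, 0.001, 0.099], 0, 1],
    [[0, 0.001, 0.103], 0, 1],
    [[0, 0.001, 0.106], 0, 1],
    [[0, 0.001, 0.1075], 0, 1],
    [[0, 0.001, 0.1075], 0, 1],
  ],
)

```text
time: 20.12
tool_pos: [0.5426, 0.2266, 0.0352]
ee_rot: [3.141, 0.0, 2.968]
wrist_force: [-0.2, 0.2, -1.4]
width: 0.0196
finger_force: 30.0
```

Emit:
carry_out(
  steps=[
    [[0, -0.0008, 0.0007], 0, 1],
    [[0, -0.0008, 0.0007], 0, 0.4],
    [[0, -0.0008, 0.0007], 0, 0],
    [[0, -0.0008, 0.0007], 0, -0.5],
    [[0, -0.0008, 0.0007], 0, -1],
    [[0, -0.0008, 0.0007], 0, -1],
    [[0, -0.0008, 0.0007], 0, -1],
    [[0, -0.0008, 0.0007], 0, -1],
    [[0, -0.0008, 0.0007], 0, -1],
    [[0, -0.0008, 0.0007], 0, -1],
  ],
)

```text
time: 21.38
tool_pos: [0.5423, 0.2258, 0.0343]
ee_rot: [3.142, -0.0, 2.967]
wrist_force: [0.1, -0.1, -0.4]
width: 0.094
finger_force: 0.0
```

Emit:
carry_out(
  steps=[
    [[0, 0, -0.02], 0, -1],
    [[0, 0, -0.06], 0, -1],
    [[0, 0, -0.11], 0, -1],
    [[0, 0, -0.17], 0, -1],
    [[0, 0, -0.18], 0, -1],
    [[0.1, 0, -0.18], 0, -1],
    [[0.15, 0, -0.18], 0, -1],
    [[0.15, 0, -0.18], 0, -1],
    [[0.15, 0, -0.18], 0, -1],
    [[0.15, 0, -0.18], 0, -1],
  ],
)

```text
time: 22.62
tool_pos: [0.3951, 0.2515, 0.2136]
ee_rot: [-3.141, -0.0, 2.967]
wrist_force: [0.1, -0.2, -0.8]
width: 0.094
finger_force: 0.0
```

```bash
python3 - <<'E'
from h import *
t=snap('side'); s=snap('top'); o=robot.get_obs();print(o['time'],o['tool_pos'],o['width'],o['wrist_force'])
P=depthpts(s); g=s['image'].max(2)
h=(g<60)&(P[:,:,2]>.056)&(P[:,:,2]<.075); h[:,:170]=0;h[:,230:]=0
q=P[h]; print(cv2.minAreaRect((q[:,:2]*1000).astype(np.float32)),q.mean(0))
A=s['image'][130:285,150:370]; B=t['image'][115:245,240:405]
A=cv2.resize(A,(400,282),interpolation=cv2.INTER_CUBIC);B=cv2.resize(B,(358,282),interpolation=cv2.INTER_CUBIC)
cv2.imwrite('pics/end.png',np.hstack([A,B])[:,:,::-1])
E
```

```text
22.725 [0.39546028 0.2514346  0.21367929] 0.09400872437329 [ 0.63963474  0.22968753 -0.46593516]
((542.5641479492188, 226.13197326660156), (20.853130340576172, 98.49845886230469), 79.49163055419922) [0.54315182 0.22463913 0.06321182]
```

View pics/end.png

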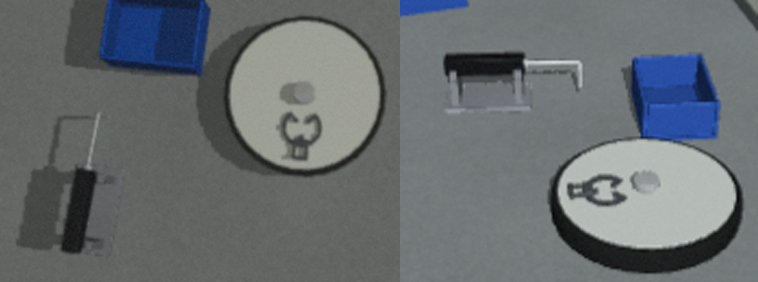

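The pick is back within 1–2 mm of its first place, with its hook down at (580,88). The clip lies flat on the wheel, clear of the axle.

```bash
python3 -c "
from bench import robot
print(robot.close_job())"
```

```text
the job is handed in; nothing more can be done
None
```

The job is handed in (no verdict was returned): the clip is drawn out and lies flat on the wheel about 40 mm from the axle's axis, the pick is back in its rest within about 2 mm of its first place, and I moved nothing else.

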